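# Move the bangle row from stock tray to display tray in ticket order

### The arm

A 6-joint arm with a two-finger parallel gripper is mounted at the origin on a cart in front of the work surface, level with it; the furniture and walls round the work are solid. World frame = base frame: x ahead of the robot, y to its left, z up, the work surface at z = 0. Lengths are in m, angles in rad, forces in N, time in s.
With the tool pointing down it reaches from about 0.35 to 0.775 m from the base axis. Payload 7.3 kg.
Tool frame: the origin (TCP) lies at the centre of the arm's flange, where the gripper is bolted on; the fingertips stand 178 mm ahead of it and the grasp point (between the pads) lies 159 mm ahead of it; z points along the fingers, y is the line along which they close (so a half turn about z gives the same grasp; the last joint's range is limited). The gripper opens to 92 mm and grips with 3 to 60 N. Pads are 19 mm wide; open, the fingers measure 130 mm over their backs; the gripper's body (75 mm by 190 mm) begins 47 mm behind the grasp point.
Start: joints at [-0.146, 0.342, 1.524, -0, 1.275, -0.146], TCP at [0.525, 0, 0.405] pointing down, gripper open.
Joint ranges: [-2.53, 2.53], [-0.77, 2.02], [0.04, 2.7], [-1, 4.14], [0.28, 2.66], [-3.11, 3.11]. Speed limits (rad/s): [2.57, 2.57, 3.14, 3.14, 3.14, 3.14].

### API

Orientations are given as a unit quaternion [w, x, y, z].
In Python, from bench import telemetry, cams, order gives the robot as it stands.
- The arm moves only by the tool jog_arm, never from a script. Its arguments are lists of equal length, an entry for each row: "delta_pos": the shift along the tool's x, y, z scaled (see below), a list of three; "rotation": the turn, a rotation vector about the tool's x, y, z scaled (see below), a list of three; "hand": the opening, from -1 (shut) to 1 (fully open). In form: {"delta_pos": [[tx, ty, tz], ...], "rotation": [[wx, wy, wz], ...], "hand": [hand, ...]}. A call has 1 to 20 rows; each row is the pose to reach, as a shift and turn from the pose commanded when the call began, along the tool's axes at that moment, turning the shorter way round; what a row does not reach only later rows make up. The controller multiplies each number of a shift by 300 mm and each number of a turn by 180 degrees. A row lasts 1/10 s, in which the tool goes at most 50 mm and 8.59 degrees, less where a joint would pass 70% of its speed; a pose out of reach is approached as far as the arm can. A call with a number of a shift or a turn outside -1 to 1 is refused whole. A call with a gripper value outside its range is refused whole. The fingers move at their own pace and stop on an object; "force" is the grip in N (left out, the last holds). Time passes only in rows, so rows that repeat a pose let the fingers close. It gives the time, the measured TCP pose, the force, the opening and the grip force at its end, in the units of the state.
- telemetry.read_state(): the state, without advancing time (a new reading comes with each control period).
- cams.get_image(name): name is "scene" or "side" or "wrist"; returns (picture, depth): 384x512x3 uint8, red, green, blue; 384x512 float32, m along the optical axis (not along the pixel's ray), 0 where there is no reading.
- cams.calibration(name): a dict with "K" (3x3 intrinsics, pixels), "xyz" and "rotation" of the camera in the world; the wrist camera has in their place "tool_from_camera" (4x4, takes a point from camera to tool coordinates, whose origin is the TCP and whose axes are the flange's). Camera axes: x right, y down, z forward; pixel columns grow to the right and rows downward; lengths in m; the calibration is good to about 2 mm. A picture is of the moment at which its call begins: read the wrist's pose just before it. calibration takes no time and is no camera call.
- order.finish_job(): hands the job in; it is judged then, once.
The state is a dict: "t": time; "joint_positions": joint angles; "joint_vel": joint speeds; "joint_torque": joint torques, N m; "tool_pos": TCP position; "ee_rot": TCP orientation; "ft_force": force on the tool from outside, world axes, zero at the start; "moment": the same for the moment, N m; "opening": finger opening in m; "grip_force": force on a finger pad.
Only numpy, scipy, OpenCV 4.12 (cv2) and the standard library are available. Lean on these libraries where they do the work, as an engineer would, in place of code of your own. Each camera call takes 0.05 s, during which the arm holds its last target. There are 200 camera calls.

### The job

Fill the wooden bangle display: move the red, blue, cream and orange bangles one by one from the white stock tray into the wooden tray, so that the row stands in the order of its tickets, each bangle upright and fully down in the groove right behind the ticket of its own colour. Let go of them all and leave them standing at rest.

Things in the scene. Friction and masses are not known exactly. Their poses are not given: they have to be found in the camera images.
- stock_tray: White plastic tray with dark grey padded ridges, 72 x 178 mm, four grooves with a bangle standing in each at the start. Fixed. Origin on the table under the row's middle; y along the row. Grooves run along x at y = -63, -21, 21, 63 mm, 8 mm wide, mouths rounded out to over 20 mm at the ridge tops (z 26 mm). A seated bangle's centre is at z 33 mm, top 60 mm.
- display_tray: Light wooden tray with grey-green padded ridges, 72 x 178 mm plus a ticket ledge along its -x side; four empty grooves. Fixed. Origin on the table under the row's middle; y along the row. Grooves run along x at y = -63, -21, 21, 63 mm, 8 mm wide, mouths rounded out to over 20 mm at the ridge tops (z 26 mm). Groove floors slope down to the middle (z 3 mm; ends 15), so a bangle centres itself.
- red_bangle: Red bangle with gold joints: ring of 55 mm outer diameter, 6 to 7 mm thick, about 25 g, standing on edge at the start. It behaves as a solid disc: pinch it by its two faces at the top. Origin on the ring's axis at one side face; z is the ring's axis (level while it stands); the middle of its thickness is at z = 3 mm.
- blue_bangle: Blue bangle with gold joints: ring of 55 mm outer diameter, 6 to 7 mm thick, about 25 g, standing on edge at the start. It behaves as a solid disc: pinch it by its two faces at the top. Origin on the ring's axis at one side face; z is the ring's axis (level while it stands); the middle of its thickness is at z = 3 mm.
- cream_bangle: Cream bangle with gold joints: ring of 55 mm outer diameter, 6 to 7 mm thick, about 25 g, standing on edge at the start. It behaves as a solid disc: pinch it by its two faces at the top. Origin on the ring's axis at one side face; z is the ring's axis (level while it stands); the middle of its thickness is at z = 3 mm.
- orange_bangle: Orange bangle with gold joints: ring of 55 mm outer diameter, 6 to 7 mm thick, about 25 g, standing on edge at the start. It behaves as a solid disc: pinch it by its two faces at the top. Origin on the ring's axis at one side face; z is the ring's axis (level while it stands); the middle of its thickness is at z = 3 mm.
- red_ticket: Slate-black sloping ticket, 34 mm wide, with a red swatch, on the ledge in front of one groove of the wooden tray; fixed, its top 26 mm above the table. Origin on the ledge, 8 mm above the table. The middle of its groove is at x = 50 mm, y = 0 in its frame, the groove runs along its x; a seated bangle's centre is at z = 25 mm.
- blue_ticket: Slate-black sloping ticket, 34 mm wide, with a blue swatch, on the ledge in front of one groove of the wooden tray; fixed, its top 26 mm above the table. Origin on the ledge, 8 mm above the table. The middle of its groove is at x = 50 mm, y = 0 in its frame, the groove runs along its x; a seated bangle's centre is at z = 25 mm.
- cream_ticket: Slate-black sloping ticket, 34 mm wide, with a cream swatch, on the ledge in front of one groove of the wooden tray; fixed, its top 26 mm above the table. Origin on the ledge, 8 mm above the table. The middle of its groove is at x = 50 mm, y = 0 in its frame, the groove runs along its x; a seated bangle's centre is at z = 25 mm.
- orange_ticket: Slate-black sloping ticket, 34 mm wide, with an orange swatch, on the ledge in front of one groove of the wooden tray; fixed, its top 26 mm above the table. Origin on the ledge, 8 mm above the table. The middle of its groove is at x = 50 mm, y = 0 in its frame, the groove runs along its x; a seated bangle's centre is at z = 25 mm.

How it is judged:
By the outcome, as a careful person would: the job done as asked, in the order asked, and still so for the second after the job is handed in, with the robot touching nothing.
It also fails if it takes over 96 s, if anything falls off the work surface, if the arm or the gripper's body presses on something with over 40 N, if the wrist force passes 120 N, or if a joint passes its speed limit or range.

## Working session

There is one attempt and no reset: what is moved stays moved. The work goes in short steps, Python scripts to look and compute and a tool call to move; the robot and the scene stay as the last step left them, time stands still between calls to the robot, and variables do not carry over. Pictures are saved under pics/ and viewed, at most 14 in all, crops included, and the job is handed in when it is done.

Besides the shell and the picture viewer there is one more tool, called after "Request:" as name(argument=value, ...) on one line, values as JSON. jog_arm: Moves the arm, as the interface text tells. Its arguments: {"type":"object","properties":{"delta_pos":{"type":"array"},"rotation":{"type":"array"},"hand":{"type":"array"},"force":{"type":"number"}},"required":["delta_pos","rotation","hand"]}

```bash
mkdir -p pics; ls
cat > h.py <<'E'
import numpy as np,cv2
from bench import telemetry,cams,order
from scipy.spatial.transform import Rotation as R
def save(n,img): cv2.imwrite('pics/'+n+'.png',img[...,::-1])
def rot(r):
    r=np.array(r,float)
    return r if r.shape==(3,3) else R.from_quat(np.r_[r[1:],r[0]]).as_matrix()
def campose(name,st=None):
    c=cams.calibration(name);K=np.array(c['K'])
    if name=='wrist':
        T=np.eye(4);T[:3,:3]=rot(st['ee_rot']);T[:3,3]=st['tool_pos'];T=T@np.array(c['tool_from_camera'])
        return K,T[:3,:3],T[:3,3]
    return K,rot(c['rotation']),np.array(c['xyz'])
def pts(name,d,st=None):
    K,Rm,t=campose(name,st);v,u=np.mgrid[:384,:512]
    p=np.stack([(u-K[0,2])/K[0,0]*d,(v-K[1,2])/K[1,1]*d,d],-1)
    return p@Rm.T+t
E
python3 - <<'E'
from h import *
s=telemetry.read_state();print(s)
ims=[]
for n in('scene','side','wrist'):
    im,d=cams.get_image(n);np.savez('/tmp/'+n,im=im,d=d);ims.append(im);print(n,campose(n,s))
save('a',cv2.resize(np.vstack([np.hstack(ims[:2]),np.hstack([ims[2],ims[2]*0])]),(800,600)))
E
```

```text
pics
{'t': 0.0, 'joint_positions': array([-1.46006487e-01,  3.42716378e-01,  1.52504848e+00,  1.49354861e-05,
        1.27540990e+00, -1.46002745e-01]), 'joint_vel': array([-0.00076681, -0.00019439,  0.00119916, -0.00022132,  0.00182268,
        0.00018295]), 'joint_torque': array([ 7.61924657e-04, -4.31245601e+01, -2.44219762e+01,  7.17750052e-02,
        5.59406646e-02, -1.04314388e-04]), 'tool_pos': array([5.24853040e-01, 4.24870764e-05, 4.04037065e-01]), 'ee_rot': array([-6.39047560e-04,  7.07109424e-01,  7.07103696e-01, -4.66295901e-04]), 'ft_force': array([-0.18446083,  0.21248337, -0.06361982]), 'moment': array([ 0.07567794, -0.00160246,  0.0026431 ]), 'grip_force': 0.0, 'opening': 0.09168758387961844}
scene (array([[457.80416408,   0.        , 254.8969812 ],
       [  0.        , 457.80416408, 195.65097299],
       [  0.        ,   0.        ,   1.        ]]), array([[ 0.86800019, -0.23788543,  0.43587406],
       [-0.49654161, -0.42411914,  0.75734364],
       [ 0.00470151, -0.87380403, -0.48625551]]), array([ 0.1352995 , -0.36385855,  0.4754913 ]))
side (array([[407.49793223,   0.        , 245.74722921],
       [  0.        , 407.49793223, 195.7013819 ],
       [  0.        ,   0.        ,   1.        ]]), array([[-0.63923919,  0.4056167 , -0.65333632],
       [ 0.76891885,  0.35006441, -0.53499412],
       [ 0.01170725, -0.84435182, -0.53566122]]), array([1.04748938, 0.72944166, 0.51773499]))
wrist (array([[327.53327722,   0.        , 261.33566799],
       [  0.        , 327.53327722, 194.4421411 ],
       [  0.        ,   0.        ,   1.        ]]), array([[ 9.99995858e-01,  1.32938786e-03, -2.55284753e-03],
       [ 4.98783984e-04, -9.53565891e-01, -3.01184067e-01],
       [-2.83469877e-03,  3.01181546e-01, -9.53562604e-01]]), array([0.52516355, 0.08089768, 0.38355872]))
```

View pics/a.png

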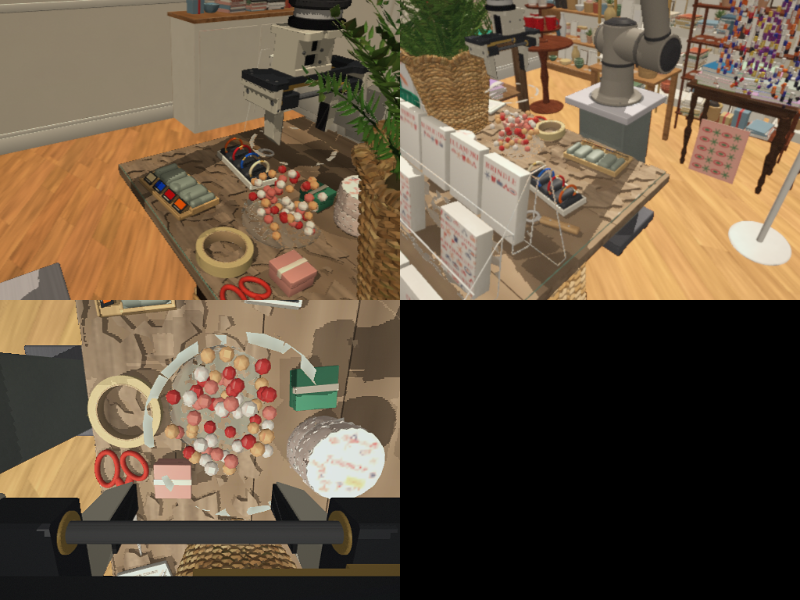

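The view is a montage at half scale or so. Top left is scene: the wooden tray is around (180,190) with its tickets facing lower-left, and the stock tray is around (245,160). Both trays sit on the +y side. I'll crop both fixed views and get rough points from depth.

Run:
```python
from h import *
a=np.load('/tmp/scene.npz');b=np.load('/tmp/side.npz')
c1=a['im'][160:290,170:370];c2=b['im'][170:290,150:320]
save('b',np.vstack([cv2.resize(c1,(600,390)),np.zeros((10,600,3),np.uint8),cv2.resize(c2,(283,200)).repeat(1,0) if 0 else cv2.copyMakeBorder(cv2.resize(c2,(283,200)),0,0,0,317,cv2.BORDER_CONSTANT)]))
P=pts('scene',a['d']);Q=pts('side',b['d'])
for (u,v) in [(190,228),(275,265),(225,215),(255,195),(305,205),(320,240),(280,190)]: print(u,v,P[v,u].round(3))
```

```text
190 228 [0.383 0.304 0.016]
275 265 [ 0.479  0.164 -0.01 ]
225 215 [0.46  0.316 0.015]
255 195 [0.563 0.378 0.   ]
305 205 [0.605 0.256 0.026]
320 240 [0.576 0.167 0.006]
280 190 [ 0.63   0.384 -0.008]
```

View pics/b.png

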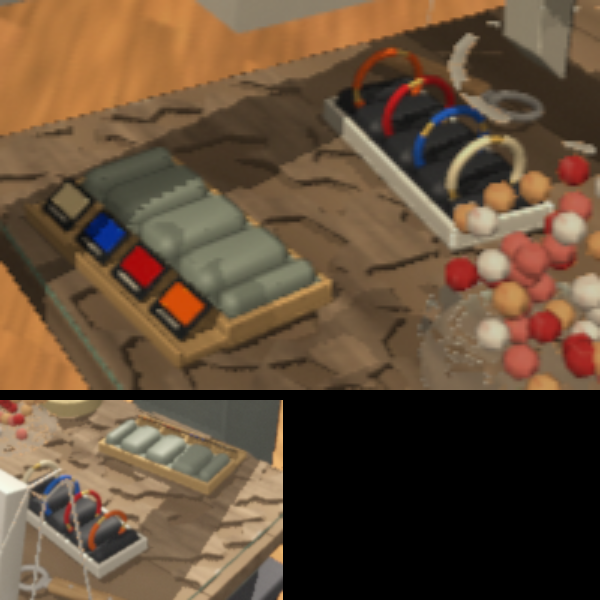

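The tickets run cream, blue, red, orange from far to near. The stock row runs orange, red, blue, cream. Next I'll move the wrist camera over the trays.

Request:
jog_arm(delta_pos=[[0.167,0,0],[0.333,0,0],[0.5,0,0],[0.667,0,0],[0.8,0,0],[0.8,0,0],[0.8,0,0],[0.8,0,0]], rotation=[[0,0,0],[0,0,0],[0,0,0],[0,0,0],[0,0,0],[0,0,0],[0,0,0],[0,0,0]], hand=[-0.4,-0.4,-0.4,-0.4,-0.4,-0.4,-0.4,-0.4])

```text
t: 0.95
tool_pos: [0.5251, 0.2392, 0.4045]
ee_rot: [0.0, 0.707, 0.707, -0.0]
ft_force: [1.0, -0.2, -0.1]
opening: 0.0326
grip_force: 0.0
```

Run:
```python
from h import *
s=telemetry.read_state();im,d=cams.get_image('wrist')
np.savez('/tmp/w1',im=im,d=d,p=s['tool_pos'],q=s['ee_rot']);print(s['tool_pos'],s['ee_rot'],s['opening'],s['joint_positions'])
save('c',cv2.resize(im,(768,576)))
```

```text
[0.52507808 0.23916829 0.40447022] [ 2.18080649e-05  7.07367790e-01  7.06845549e-01 -4.22127039e-04] 0.03258677124902581 [ 2.94714462e-01  4.38314863e-01  1.37611213e+00 -4.49227450e-04
  1.32788993e+00  2.95561230e-01]
```

View pics/c.png

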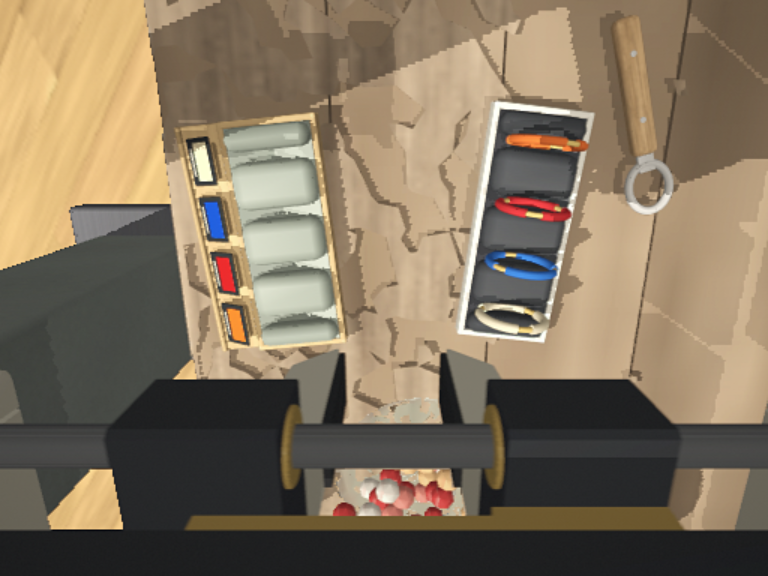

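The 1.5x wrist view shows everything clearly: tickets at (202,160) cream, (213,218) blue, (225,272) red and (236,324) orange, and bangles at (546,142) orange, (533,210) red, (521,265) blue and (510,319) cream. Next I'll measure these.

```bash
cat > m.py <<'E'
from h import *
def load(f):
    a=np.load(f);st=dict(tool_pos=a['p'],ee_rot=a['q']);return a['im'],pts('wrist',a['d'],st),a['d'],st
def masks(im):
    h=cv2.cvtColor(im,cv2.COLOR_RGB2HSV).astype(int);H,S,V=h[...,0],h[...,1],h[...,2]
    return dict(red=((H<5)|(H>172))&(S>150)&(V>80),orange=(H>=6)&(H<16)&(S>190)&(V>150),blue=(H>100)&(H<125)&(S>140)&(V>60),cream=(H>15)&(H<35)&(S>20)&(S<110)&(V>180))
E
python3 - <<'E'
from m import *
im,P,d,st=load('/tmp/w1.npz');M=masks(im);ok=d>0
v,u=np.mgrid[:384,:512]
print('table z',np.median(P[180:220,255:265,2]))
tb={}
for c,m in M.items():
    b=m&ok&(u>305)&(u<400)&(v>60)&(v<228)&(P[...,2]>.03)&(P[...,2]<.075)
    q=P[b];top=q[q[:,2]>np.percentile(q[:,2],60)] 
    r=cv2.minAreaRect(q[:,:2].astype(np.float32)*1000)
    print(c,len(q),'mean',q.mean(0).round(4),'zmax',np.percentile(q[:,2],97).round(4),'rect',np.round(r[0],1),np.round(r[1],1),round(r[2],1),'topmean',top.mean(0).round(4))
    t=m&ok&(u>125)&(u<170)&(v>85)&(v<232)&(P[...,2]<.04)
    n,l,s,cc=cv2.connectedComponentsWithStats(t.astype(np.uint8));i=1+s[1:,4].argmax()
    tb[c]=P[l==i].mean(0);print('  ticket',(l==i).sum(),tb[c].round(4),cc[i].round(1))
def hs(name,reg):
    q=P[reg][:,:2];r=cv2.minAreaRect(q.astype(np.float32)*1000);print(name,np.round(r[0],1),np.round(r[1],1),round(r[2],2),'corners',cv2.boxPoints(r).round(1).tolist())
reg=ok&(P[...,2]>.006)&(P[...,2]<.04)
n,l,s,cc=cv2.connectedComponentsWithStats(reg.astype(np.uint8))
for i in range(1,n):
    if s[i,4]>3000: print(s[i]);hs('comp',l==i)
E
```

```text
table z -0.0009721635620691671
red 232 mean [0.6199 0.2711 0.0506] zmax 0.0588 rect [622.5 270.5] [ 7.1 48.8] 83.5 topmean [0.6275 0.2697 0.0566]
  ticket 193 [0.3964 0.2192 0.0198] [150.  182.3]
orange 194 mean [0.6244 0.3173 0.051 ] zmax 0.0577 rect [628.6 316.8] [ 5.9 49.9] 84.9 topmean [0.6284 0.3172 0.0565]
  ticket 153 [0.4005 0.177  0.0199] [157.1 216.5]
blue 237 mean [0.6175 0.2295 0.0512] zmax 0.058 rect [618.7 229.1] [ 7.4 51. ] 83.1 topmean [0.6199 0.2287 0.0568]
  ticket 221 [0.3923 0.2608 0.0198] [142.5 146.3]
cream 220 mean [0.6091 0.1967 0.0518] zmax 0.0585 rect [618.7 229.7] [90.4 49.7] 82.5 topmean [0.614  0.2034 0.0567]
  ticket 2129 [0.3842 0.22   0.0053] [143.8 177.1]
[ 304   67   93  161 8824]
comp [622.6 251.9] [177.9  72.3] 83.64 corners [[576.9000244140625, 167.60000610351562], [648.7000122070312, 159.60000610351562], [668.4000244140625, 336.29998779296875], [596.5999755859375, 344.29998779296875]]
[  116    75   116   159 13375]
comp [426.9 243. ] [104.6 178.4] 5.62 corners [[366.20001220703125, 326.70001220703125], [383.6000061035156, 149.10000610351562], [487.70001220703125, 159.39999389648438], [470.29998779296875, 336.8999938964844]]
```

Run:
```python
from m import *
for f in('scene','side'):
    a=np.load(f'/tmp/{f}.npz');P=pts(f,a['d']);ok=a['d']>0
    for x0 in np.arange(.3,.85,.1):
        print(f,round(x0,1),[round(float(P[ok&(P[...,0]>x0)&(P[...,0]<x0+.1)&(P[...,1]>y)&(P[...,1]<y+.1)&(P[...,2]<.6)][:,2].max(initial=-1)),2) for y in np.arange(-.1,.55,.1)])
```

```text
scene 0.3 [0.03, 0.03, 0.02, 0.03, 0.03, 0.0, -1.0]
scene 0.4 [0.43, 0.42, 0.03, 0.03, 0.03, 0.0, -0.76]
scene 0.5 [0.43, 0.41, 0.19, 0.05, 0.02, 0.0, -0.76]
scene 0.6 [0.42, 0.33, 0.06, 0.06, 0.06, 0.0, -0.76]
scene 0.7 [0.08, 0.23, -0.0, 0.01, 0.01, 0.24, -1.0]
scene 0.8 [-1.0, 0.24, 0.24, 0.2, 0.23, 0.24, -1.0]
side 0.3 [0.03, 0.03, 0.02, 0.03, 0.03, 0.0, -1.0]
side 0.4 [0.34, 0.4, 0.03, 0.03, 0.03, 0.0, -1.0]
side 0.5 [0.41, 0.42, 0.19, 0.04, 0.02, 0.0, -1.0]
side 0.6 [0.42, 0.34, 0.06, 0.06, 0.06, 0.0, -1.0]
side 0.7 [0.23, 0.23, -0.0, 0.23, 0.23, 0.25, -1.0]
side 0.8 [0.24, 0.24, 0.24, 0.24, 0.24, 0.25, -1.0]
```

Run:
```python
from m import *
im,Pw,d,st=load('/tmp/w1.npz')
L=[(f,np.load(f'/tmp/{f}.npz')) for f in('scene','side')]
for f,P,ok in [(f,pts(f,a['d']),a['d']>0) for f,a in L]+[('w1',Pw,d>0)]:
    for (x0,x1,y0,y1) in [(.5,.6,.1,.25),(.55,.82,.1,.45)]:
        m=ok&(P[...,0]>x0)&(P[...,0]<x1)&(P[...,1]>y0)&(P[...,1]<y1)&(P[...,2]>.07)&(P[...,2]<.35)
        q=P[m]
        print(f,len(q), q.min(0).round(3) if len(q) else '',q.max(0).round(3) if len(q) else '',[k[:5].tolist() for k in np.nonzero(m)])
```

```text
scene 21 [0.522 0.1   0.083] [0.552 0.105 0.188] [[167, 167, 167, 167, 220], [332, 333, 334, 335, 337]]
scene 489 [0.552 0.101 0.076] [0.82  0.43  0.244] [[62, 62, 63, 65, 66], [343, 344, 336, 333, 333]]
side 85 [0.526 0.1   0.074] [0.591 0.111 0.19 ] [[124, 124, 124, 125, 127], [167, 169, 170, 168, 160]]
side 1775 [0.55  0.1   0.071] [0.82  0.427 0.247] [[127, 127, 127, 128, 128], [160, 161, 162, 157, 158]]
w1 3689 [0.5   0.227 0.225] [0.558 0.25  0.306] [[233, 233, 233, 233, 233], [223, 224, 225, 226, 297]]
w1 15546 [0.55  0.234 0.231] [0.606 0.276 0.334] [[237, 238, 238, 238, 238], [311, 311, 312, 313, 314]]
```

Run:
```python
from m import *
for f in('scene','side'):
    a=np.load(f'/tmp/{f}.npz');P=pts(f,a['d']);ok=(a['d']>0)&(P[...,2]>.07)&(P[...,2]<.26)
    q=P[ok]
    b=q[(q[:,0]>.6)&(q[:,1]>.1)&(q[:,1]<.5)]
    print(f,'rack',b.min(0).round(3));
    for y in np.arange(.1,.45,.05):
        k=b[(b[:,1]>y)&(b[:,1]<y+.05)]; print(round(y,2),len(k),k[:,0].min().round(3) if len(k) else '')
    c=q[(q[:,0]>.4)&(q[:,0]<.7)&(q[:,1]>-.06)&(q[:,1]<.15)]
    for z in np.arange(.07,.2,.02):
        k=c[(c[:,2]>z)&(c[:,2]<z+.02)]
        if len(k): print('vase',z.round(2),len(k),k.min(0).round(3),k.max(0).round(3), 'near x>.57 maxy',k[k[:,0]>.57][:,1].max(initial=-1).round(3))
```

```text
scene rack [0.757 0.102 0.07 ]
0.1 524 0.806
0.15 243 0.808
0.2 244 0.809
0.25 384 0.811
0.3 44 0.819
0.35 24 0.8
0.4 60 0.757
vase 0.07 1699 [ 0.479 -0.053  0.07 ] [0.7   0.105 0.09 ] near x>.57 maxy 0.063
vase 0.09 1432 [ 0.477 -0.039  0.09 ] [0.604 0.102 0.11 ] near x>.57 maxy 0.092
vase 0.11 402 [ 0.544 -0.024  0.11 ] [0.599 0.052 0.123] near x>.57 maxy 0.047
vase 0.17 297 [ 0.475 -0.041  0.185] [0.605 0.105 0.189] near x>.57 maxy 0.097
side rack [0.761 0.102 0.07 ]
0.1 1276 0.803
0.15 4212 0.804
0.2 1819 0.788
0.25 2364 0.788
0.3 4772 0.788
0.35 5544 0.803
0.4 4447 0.761
vase 0.07 504 [ 0.484 -0.059  0.07 ] [0.677 0.107 0.09 ] near x>.57 maxy 0.095
vase 0.09 549 [ 0.484 -0.033  0.09 ] [0.61  0.108 0.11 ] near x>.57 maxy 0.097
vase 0.11 181 [ 0.531 -0.031  0.11 ] [0.603 0.057 0.124] near x>.57 maxy 0.054
vase 0.13 4 [0.587 0.109 0.142] [0.591 0.111 0.145] near x>.57 maxy 0.111
vase 0.15 2 [0.606 0.036 0.154] [0.624 0.086 0.163] near x>.57 maxy 0.086
vase 0.17 108 [ 0.477 -0.039  0.187] [0.606 0.107 0.19 ] near x>.57 maxy 0.105
```

A glass vase about 0.19 m tall stands at roughly (0.54, 0.035) with a radius of 73 mm. The vertical gripper body would clip it at the cream stock groove and at the orange display groove. For those two I'll lean the gripper in the ring's plane. First I'll write the planner.

```bash
cat > plan.py <<'E'
from h import *
S0=np.array([.6226,.2519]);SA=np.deg2rad(-6.36);D0=np.array([.4432,.2446]);DA=np.deg2rad(5.6)
def ax(a): return np.array([np.cos(a),np.sin(a)]),np.array([-np.sin(a),np.cos(a)])
def spot(tray,y,x=0):
    o,a=(S0,SA) if tray=='s' else (D0,DA);ex,ey=ax(a);return o+ex*x+ey*y
def pose(tray,y,z,x=0,lean=0,off=(0,0)):
    """grasp point at groove y, offset x along groove, height z; lean (deg) of the gripper's top toward +x"""
    a=SA if tray=='s' else DA;ex,ey=ax(a);e=np.r_[ey,0]
    Rm=np.stack([np.r_[-ex,0],e,[0,0,-1.]],1)
    Rm=R.from_rotvec(np.deg2rad(lean)*e).as_matrix()@Rm
    g=np.r_[spot(tray,y,x)+off,z];return g-.159*Rm[:,2],Rm
def show(*poses):
    s=telemetry.read_state();R0=rot(s['ee_rot']);t0=s['tool_pos'];print('t',round(s['t'],2),'open',round(s['opening'],4))
    for t,Rm in poses:
        d=R0.T@(t-t0);w=R.from_matrix(R0.T@Rm).as_rotvec()
        print('pos',(d/.3).round(4).tolist(),'rot',(w/np.pi).round(4).tolist(),'| mm',round(np.linalg.norm(d)*1000),'deg',round(np.rad2deg(np.linalg.norm(w)),1))
E
python3 - <<'E'
from plan import *
show(pose('s',.021,.14),pose('s',.021,.052))
E
```

```text
t 1.0 open 0.0292
pos [0.1137, 0.3324, 0.352] rot [-0.0002, 0.0, -0.4651] | mm 149 deg 83.7
pos [0.1138, 0.3324, 0.6454] rot [-0.0002, 0.0, -0.4651] | mm 220 deg 83.7
```

Request:
jog_arm(delta_pos=[[0.038,0.111,0.08],[0.076,0.222,0.16],[0.1137,0.3324,0.25],[0.1137,0.3324,0.352],[0.1137,0.3324,0.352],[0.1137,0.3324,0.352],[0.1137,0.3324,0.352],[0.1137,0.3324,0.352],[0.1137,0.3324,0.352],[0.1137,0.3324,0.352],[0.1137,0.3324,0.352],[0.1137,0.3324,0.352],[0.1137,0.3324,0.352],[0.1137,0.3324,0.352]], rotation=[[0,0,-0.045],[0,0,-0.09],[0,0,-0.135],[0,0,-0.18],[0,0,-0.225],[0,0,-0.27],[0,0,-0.315],[0,0,-0.36],[0,0,-0.405],[0,0,-0.4651],[0,0,-0.4651],[0,0,-0.4651],[0,0,-0.4651],[0,0,-0.4651]], hand=[-0.45,-0.45,-0.45,-0.45,-0.45,-0.45,-0.45,-0.45,-0.45,-0.45,-0.45,-0.45,-0.45,-0.45], force=20)

```text
t: 2.4
tool_pos: [0.6249, 0.2735, 0.2992]
ee_rot: [0.0, 0.056, 0.998, -0.0]
ft_force: [-0.8, -0.4, 0.3]
opening: 0.025
grip_force: 0.0
```

Run:
```python
from plan import *
from m import masks
s=telemetry.read_state();im,d=cams.get_image('wrist');P=pts('wrist',d,s)
print(s['tool_pos'],s['joint_positions'].round(2))
save('d',im)
for c,m in masks(im).items():
    q=P[m&(d>0)&(P[...,2]>.045)&(P[...,2]<.066)&(P[...,0]>.58)&(P[...,0]<.67)&(P[...,1]>.17)&(P[...,1]<.34)]
    if len(q)>20:
        r=cv2.minAreaRect(q[:,:2].astype(np.float32)*1000);print(c,len(q),np.round(r[0],1),np.round(r[1],1),round(r[2],1),np.median(q[:,1]).round(4),q[:,2].max().round(3))
print([spot('s',y).round(4) for y in(.063,.021,-.021,-.063)])
show(pose('s',.021,.052))
```

```text
[0.62493245 0.27346302 0.29920646] [ 0.3   0.72  1.18 -0.    1.25 -1.16]
red 322 [624.2 270.1] [ 5.9 45.1] 83.7 0.2707 0.06
orange 129 [630.9 316.9] [ 5.9 43.7] 83.8 0.3165 0.058
blue 368 [622.5 228.4] [ 6.3 37.8] 83.8 0.2292 0.058
cream 387 [614.8 249.6] [ 47.3 131.9] 0.8 0.1897 0.059
[array([0.6296, 0.3145]), array([0.6249, 0.2728]), array([0.6203, 0.231 ]), array([0.6156, 0.1893])]
t 2.45 open 0.0256
pos [-0.0006, -0.0029, 0.2939] rot [-0.0, 0.0, -0.0] | mm 88 deg 0.0
```

View pics/d.png

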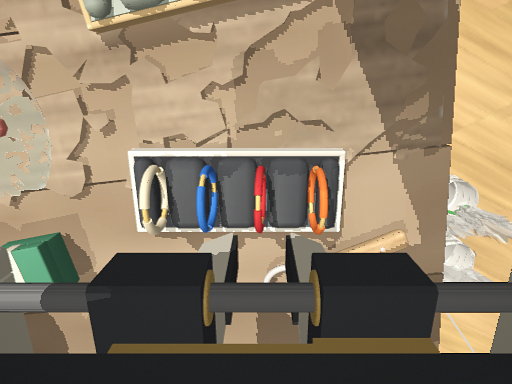

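The view shows the bangles standing in the stock tray with red at (261,198), centred between the fingers. Its top leans about 2 mm toward blue, so I'll grasp with a small offset.

Request:
jog_arm(delta_pos=[[0,-0.008,0.1],[0,-0.008,0.2],[0,-0.008,0.26],[0,-0.008,0.293],[0,-0.008,0.293],[0,-0.008,0.293],[0,-0.008,0.293],[0,-0.008,0.293],[0,-0.008,0.293],[0,-0.008,0.293],[0,-0.008,0.293],[0,-0.008,0.293]], rotation=[[0,0,0],[0,0,0],[0,0,0],[0,0,0],[0,0,0],[0,0,0],[0,0,0],[0,0,0],[0,0,0],[0,0,0],[0,0,0],[0,0,0]], hand=[-0.45,-0.45,-0.45,-0.45,-0.45,-0.45,-1,-1,-1,-1,-1,-1], force=15)

```text
t: 3.65
tool_pos: [0.6246, 0.2724, 0.212]
ee_rot: [0.001, 0.055, 0.999, 0.001]
ft_force: [0.5, 5.0, 2.8]
opening: 0.0055
grip_force: 15.0
```

Run:
```python
from plan import *
s=telemetry.read_state();print(s['tool_pos'],s['ft_force'],s['opening'],s['grip_force'])
show(pose('s',.021,.18),pose('d',-.021,.18),pose('d',-.021,.056))
```

```text
[0.62464608 0.27241853 0.21196818] [0.52788242 5.04395406 2.7575338 ] 0.0055344589376545746 14.98415274079889
t 3.65 open 0.0055
pos [-0.0015, 0.002, -0.4234] rot [0.0005, 0.0005, 0.0005] | mm 127 deg 0.2
pos [0.576, -0.226, -0.4248] rot [0.0005, 0.0006, -0.066] | mm 225 deg 11.9
pos [0.5766, -0.2267, -0.0114] rot [0.0005, 0.0006, -0.066] | mm 186 deg 11.9
```

Request:
jog_arm(delta_pos=[[0,0,-0.04],[0,0,-0.12],[0,0,-0.22],[0,0,-0.32],[0,0,-0.4],[0,0,-0.424],[0.05,-0.02,-0.424],[0.15,-0.06,-0.424],[0.25,-0.1,-0.424],[0.35,-0.14,-0.424],[0.45,-0.18,-0.424],[0.53,-0.21,-0.424],[0.576,-0.226,-0.424],[0.576,-0.226,-0.424],[0.576,-0.226,-0.424],[0.576,-0.226,-0.38],[0.576,-0.226,-0.3],[0.576,-0.226,-0.22],[0.576,-0.226,-0.18],[0.576,-0.226,-0.18]], rotation=[[0,0,0],[0,0,0],[0,0,0],[0,0,0],[0,0,0],[0,0,0],[0,0,0],[0,0,-0.02],[0,0,-0.04],[0,0,-0.055],[0,0,-0.066],[0,0,-0.066],[0,0,-0.066],[0,0,-0.066],[0,0,-0.066],[0,0,-0.066],[0,0,-0.066],[0,0,-0.066],[0,0,-0.066],[0,0,-0.066]], hand=[-1,-1,-1,-1,-1,-1,-1,-1,-1,-1,-1,-1,-1,-1,-1,-1,-1,-1,-1,-1])

```text
t: 5.65
tool_pos: [0.4455, 0.2231, 0.2634]
ee_rot: [-0.002, -0.049, 0.999, -0.001]
ft_force: [0.6, 0.7, 0.7]
opening: 0.0057
grip_force: 15.0
```

Run:
```python
from plan import *
from m import masks
s=telemetry.read_state();print(s['tool_pos'],s['ft_force'],s['opening'],s['grip_force'])
im,d=cams.get_image('wrist');im2,d2=cams.get_image('scene')
save('e',np.hstack([cv2.resize(im,(400,300)),cv2.resize(im2[180:280,170:303],(400,300))]))
P=pts('wrist',d,s);h=masks(im)
q=P[h['red']&(d>0)&(P[...,2]>.04)]
if len(q)>10:r=cv2.minAreaRect(q[:,:2].astype(np.float32)*1000);print(len(q),np.round(r[0],1),np.round(r[1],1),round(r[2],1),q.min(0),q.max(0))
print(spot('d',-.021))
show(pose('d',-.021,.054))
```

```text
[0.44551621 0.22312646 0.26342815] [0.64765815 0.66434092 0.65274018] 0.0057072305223031805 14.998424649238586
765 [488.8 152.3] [ 42.2 192.9] 34.2 [0.41809371 0.07418584 0.0431428 ] [0.55179324 0.22662558 0.11149904]
[0.44524924 0.22370022]
t 5.75 open 0.0051
pos [0.0023, 0.0013, 0.175] rot [-0.0, 0.0002, -0.0] | mm 52 deg 0.0
```

View pics/e.png

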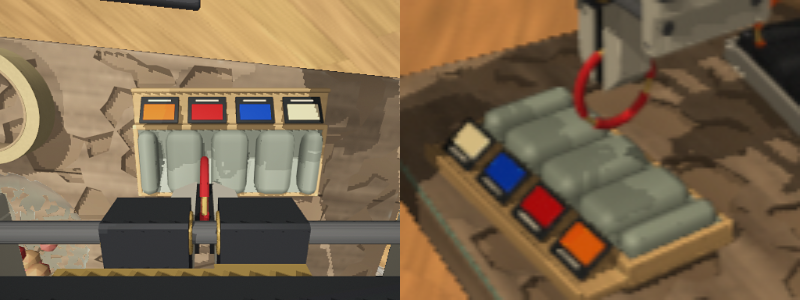

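The red bangle hangs upright at (205,190) over the groove behind the red ticket at (207,110). Next I'll lower and release it.

Request:
jog_arm(delta_pos=[[0,0,0.05],[0,0,0.1],[0,0,0.14],[0,0,0.16],[0,0,0.17],[0,0,0.173],[0,0,0.173]], rotation=[[0,0,0],[0,0,0],[0,0,0],[0,0,0],[0,0,0],[0,0,0],[0,0,0]], hand=[-1,-1,-1,-1,-1,-1,-1])

```text
t: 6.45
tool_pos: [0.4456, 0.2238, 0.2138]
ee_rot: [0.001, -0.049, 0.999, 0.001]
ft_force: [1.0, 4.7, -0.9]
opening: 0.0054
grip_force: 15.0
```

Run:
```python
from plan import *
show(pose('d',-.021,.054),pose('d',-.021,.18),pose('s',-.0225,.18),pose('s',-.0225,.052))
```

```text
t 6.45 open 0.0054
pos [0.0012, -0.0001, 0.0027] rot [0.0003, 0.0005, -0.0] | mm 1 deg 0.1
pos [0.0005, 0.0003, -0.4173] rot [0.0003, 0.0005, -0.0] | mm 125 deg 0.1
pos [-0.5815, -0.0372, -0.4163] rot [0.0004, 0.0005, 0.0664] | mm 215 deg 12.0
pos [-0.5807, -0.0376, 0.0103] rot [0.0004, 0.0005, 0.0664] | mm 175 deg 12.0
```

Request:
jog_arm(delta_pos=[[0,0,0.003],[0,0,0.003],[0,0,0.003],[0,0,0.003],[0,0,0.003],[0,0,-0.05],[0,0,-0.15],[0,0,-0.3],[0,0,-0.417],[-0.1,-0.006,-0.417],[-0.25,-0.016,-0.417],[-0.4,-0.026,-0.417],[-0.54,-0.035,-0.417],[-0.5815,-0.0372,-0.417],[-0.5815,-0.0372,-0.417],[-0.5815,-0.0372,-0.3],[-0.5815,-0.0372,-0.2],[-0.5815,-0.0372,-0.2]], rotation=[[0,0,0],[0,0,0],[0,0,0],[0,0,0],[0,0,0],[0,0,0],[0,0,0],[0,0,0],[0,0,0],[0,0,0.02],[0,0,0.04],[0,0,0.06],[0,0,0.0664],[0,0,0.0664],[0,0,0.0664],[0,0,0.0664],[0,0,0.0664],[0,0,0.0664]], hand=[-0.45,-0.45,-0.45,-0.45,-0.45,-0.45,-0.45,-0.45,-0.45,-0.45,-0.45,-0.45,-0.45,-0.45,-0.45,-0.45,-0.45,-0.45])

```text
t: 8.25
tool_pos: [0.6177, 0.2289, 0.269]
ee_rot: [-0.005, 0.055, 0.998, -0.001]
ft_force: [-0.9, -0.0, 0.6]
opening: 0.0251
grip_force: 0.0
```

```bash
cat > chk.py <<'E'
from plan import *
from m import masks
def chk(name='scene'):
    im,d=cams.get_image(name);P=pts(name,d)
    for c,m in masks(im).items():
        k=m&(d>0)&(P[...,2]>.035)&(P[...,2]<.08)
        for T,o,a in(('s',S0,SA),('d',D0,DA)):
            ex,ey=ax(a);L=np.stack([(P[...,:2]-o)@ex,(P[...,:2]-o)@ey],-1)
            j=k&(abs(L[...,0])<.04)&(abs(L[...,1])<.095)
            if j.sum()>8: print(name,c,T,j.sum(),'x',L[j][:,0].mean().round(4),'y',np.median(L[j][:,1]).round(4),'zmax',P[j][:,2].max().round(3))
    return im
E
python3 - <<'E'
from chk import *
a=chk();b=chk('side')
save('f',cv2.resize(a[160:280,170:370],(600,360)))
show(pose('s',-.0225,.052))
E
```

```text
scene red d 81 x -0.0027 y -0.0243 zmax 0.06
scene orange s 53 x -0.0056 y 0.0628 zmax 0.057
scene blue s 56 x -0.0057 y -0.0256 zmax 0.057
scene cream s 40 x -0.0134 y -0.0663 zmax 0.057
side red d 31 x 0.0062 y -0.0203 zmax 0.059
side orange s 33 x 0.0115 y 0.0678 zmax 0.058
side blue s 38 x 0.0095 y -0.0218 zmax 0.06
side cream s 41 x 0.0057 y -0.0619 zmax 0.06
t 8.35 open 0.0251
pos [-0.0023, 0.0009, 0.2097] rot [-0.0001, -0.0002, 0.0002] | mm 63 deg 0.1
```

View pics/f.png

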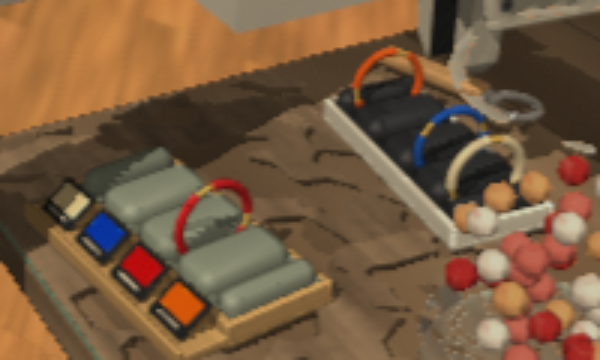

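The crop shows red standing upright at (213,215) behind its red ticket, with its top at z 60 mm. I'll pick blue next.

Request:
jog_arm(delta_pos=[[0,-0.002,0.08],[0,-0.002,0.15],[0,-0.002,0.195],[0,-0.002,0.209],[0,-0.002,0.209],[0,-0.002,0.209],[0,-0.002,0.209],[0,-0.002,0.209],[0,-0.002,0.209],[0,-0.002,0.209],[0,-0.002,0.209]], rotation=[[0,0,0],[0,0,0],[0,0,0],[0,0,0],[0,0,0],[0,0,0],[0,0,0],[0,0,0],[0,0,0],[0,0,0],[0,0,0]], hand=[-0.45,-0.45,-0.45,-0.45,-0.45,-1,-1,-1,-1,-1,-1])

```text
t: 9.45
tool_pos: [0.6202, 0.2301, 0.2114]
ee_rot: [0.001, 0.055, 0.998, 0.002]
ft_force: [1.0, 7.5, -0.6]
opening: 0.0057
grip_force: 14.9
```

Run:
```python
from plan import *
show(pose('d',.021,.18),pose('d',.021,.1),pose('d',.021,.054))
```

```text
t 9.45 open 0.0057
pos [0.6052, 0.0528, -0.4264] rot [0.001, 0.0009, -0.0664] | mm 223 deg 12.0
pos [0.6059, 0.0519, -0.1598] rot [0.001, 0.0009, -0.0664] | mm 189 deg 12.0
pos [0.6062, 0.0514, -0.0065] rot [0.001, 0.0009, -0.0664] | mm 183 deg 12.0
```

Request:
jog_arm(delta_pos=[[0,0.003,-0.04],[0,0.003,-0.12],[0,0.003,-0.22],[0,0.003,-0.32],[0,0.003,-0.4],[0,0.003,-0.426],[0.05,0.008,-0.426],[0.15,0.016,-0.426],[0.25,0.025,-0.426],[0.35,0.034,-0.426],[0.45,0.043,-0.426],[0.55,0.052,-0.426],[0.606,0.057,-0.426],[0.606,0.057,-0.426],[0.606,0.057,-0.38],[0.606,0.057,-0.3],[0.606,0.057,-0.22],[0.606,0.057,-0.16],[0.606,0.057,-0.16],[0.606,0.057,-0.16]], rotation=[[0,0,0],[0,0,0],[0,0,0],[0,0,0],[0,0,0],[0,0,0],[0,0,0],[0,0,-0.02],[0,0,-0.04],[0,0,-0.055],[0,0,-0.066],[0,0,-0.066],[0,0,-0.066],[0,0,-0.066],[0,0,-0.066],[0,0,-0.066],[0,0,-0.066],[0,0,-0.066],[0,0,-0.066],[0,0,-0.066]], hand=[-1,-1,-1,-1,-1,-1,-1,-1,-1,-1,-1,-1,-1,-1,-1,-1,-1,-1,-1,-1])

```text
t: 11.45
tool_pos: [0.4418, 0.2656, 0.2585]
ee_rot: [-0.0, -0.048, 0.999, -0.0]
ft_force: [-0.7, -0.6, -0.1]
opening: 0.0055
grip_force: 15.0
```

Run:
```python
from plan import *
show(pose('d',.021,.054))
```

```text
t 11.45 open 0.0055
pos [0.0021, 0.0, 0.1517] rot [-0.0001, -0.0001, -0.0005] | mm 46 deg 0.1
```

Request:
jog_arm(delta_pos=[[0,0,0.05],[0,0,0.09],[0,0,0.12],[0,0,0.14],[0,0,0.149],[0,0,0.151],[0,0,0.151],[0,0,0.151],[0,0,0.151],[0,0,0.151],[0,0,0.151],[0,0,0.1],[0,0,0],[0,0,-0.15],[0,0,-0.28],[0,0,-0.28]], rotation=[[0,0,0],[0,0,0],[0,0,0],[0,0,0],[0,0,0],[0,0,0],[0,0,0],[0,0,0],[0,0,0],[0,0,0],[0,0,0],[0,0,0],[0,0,0],[0,0,0],[0,0,0],[0,0,0]], hand=[-1,-1,-1,-1,-1,-1,-1,-0.45,-0.45,-0.45,-0.45,-0.45,-0.45,-0.45,-0.45,-0.45])

```text
t: 13.05
tool_pos: [0.4422, 0.2662, 0.348]
ee_rot: [0.005, -0.048, 0.999, 0.002]
ft_force: [-0.0, 0.3, 0.5]
opening: 0.0252
grip_force: 0.0
```

Run:
```python
from chk import *
chk();chk('side')
show(pose('s',-.0635,.18,.008,15),pose('s',-.0635,.1,.008,15),pose('s',-.0635,.05,.008,15))
```

```text
scene red d 85 x -0.0025 y -0.0241 zmax 0.06
scene blue d 56 x -0.0017 y 0.0184 zmax 0.058
scene cream s 39 x -0.014 y -0.0666 zmax 0.057
side red d 30 x 0.0067 y -0.0203 zmax 0.06
side orange s 33 x 0.0169 y 0.0677 zmax 0.06
side blue d 17 x 0.0055 y 0.0218 zmax 0.059
side cream s 38 x 0.0047 y -0.0623 zmax 0.06
t 13.15 open 0.0254
pos [-0.7147, -0.3448, 0.0335] rot [-0.0084, 0.0836, 0.0657] | mm 238 deg 19.2
pos [-0.7142, -0.3449, 0.3002] rot [-0.0084, 0.0836, 0.0657] | mm 254 deg 19.2
pos [-0.7139, -0.345, 0.4668] rot [-0.0084, 0.0836, 0.0657] | mm 276 deg 19.2
```

Run:
```python
from plan import *
def clear(t,Rm):
    X,Y,Z=np.meshgrid(np.linspace(-.0375,.0375,16),np.linspace(-.095,.095,39),np.linspace(0,.112,24))
    p=np.stack([X,Y,Z],-1).reshape(-1,3)@Rm.T+t
    p=p[p[:,2]<.195];return (np.hypot(*(p[:,:2]-[.541,.034]).T)-.0735).min().round(4)
for l in(0,15,20,25): print(l,clear(*pose('s',-.0635,.052,.008,l)),clear(*pose('d',-.063,.052,-.008,-l)))
show(pose('s',-.0635,.2,.008,20),pose('s',-.0635,.052,.008,20))
```

```text
0 -0.001 0.0038
15 0.0051 0.0127
20 0.0077 0.0162
25 0.0107 0.0199
t 13.15 open 0.0254
pos [-0.7579, -0.3538, -0.0192] rot [-0.0113, 0.1113, 0.0654] | mm 251 deg 23.3
pos [-0.757, -0.3541, 0.4742] rot [-0.0113, 0.1113, 0.0654] | mm 288 deg 23.3
```

Run:
```python
from plan import *
show(pose('s',-.0635,.21,.010,25),pose('s',-.0635,.12,.010,25),pose('s',-.0635,.052,.010,25))
```

```text
t 13.15 open 0.0254
pos [-0.8063, -0.364, -0.0347] rot [-0.0142, 0.139, 0.065] | mm 266 deg 27.7
pos [-0.8057, -0.3642, 0.2653] rot [-0.0142, 0.139, 0.065] | mm 277 deg 27.7
pos [-0.8053, -0.3643, 0.4919] rot [-0.0142, 0.139, 0.065] | mm 303 deg 27.7
```

Request:
jog_arm(delta_pos=[[-0.1,-0.03,-0.035],[-0.22,-0.08,-0.035],[-0.34,-0.14,-0.035],[-0.46,-0.2,-0.035],[-0.58,-0.26,-0.035],[-0.7,-0.32,-0.035],[-0.77,-0.35,-0.035],[-0.806,-0.364,-0.035],[-0.806,-0.364,-0.035],[-0.806,-0.364,0.08],[-0.806,-0.364,0.18],[-0.806,-0.364,0.265],[-0.806,-0.364,0.265],[-0.806,-0.364,0.265]], rotation=[[0,0,0.01],[-0.002,0.02,0.02],[-0.005,0.05,0.035],[-0.008,0.08,0.05],[-0.011,0.11,0.06],[-0.0142,0.139,0.065],[-0.0142,0.139,0.065],[-0.0142,0.139,0.065],[-0.0142,0.139,0.065],[-0.0142,0.139,0.065],[-0.0142,0.139,0.065],[-0.0142,0.139,0.065],[-0.0142,0.139,0.065],[-0.0142,0.139,0.065]], hand=[-0.45,-0.45,-0.45,-0.45,-0.45,-0.45,-0.45,-0.45,-0.45,-0.45,-0.45,-0.45,-0.45,-0.45])

```text
t: 14.55
tool_pos: [0.6918, 0.1807, 0.263]
ee_rot: [-0.218, 0.054, 0.974, 0.011]
ft_force: [0.5, 0.3, 0.8]
opening: 0.0254
grip_force: 0.0
```

Run:
```python
from plan import *
s=telemetry.read_state();im,_=cams.get_image('scene');im2,_=cams.get_image('wrist')
save('g',np.hstack([cv2.resize(im[80:290,170:450],(400,300)),cv2.resize(im2,(400,300))]))
show(pose('s',-.0635,.052,.010,25))
```

```text
t 14.65 open 0.0253
pos [-0.0968, -0.0012, 0.2083] rot [-0.0001, 0.0002, 0.0001] | mm 69 deg 0.0
```

View pics/g.png

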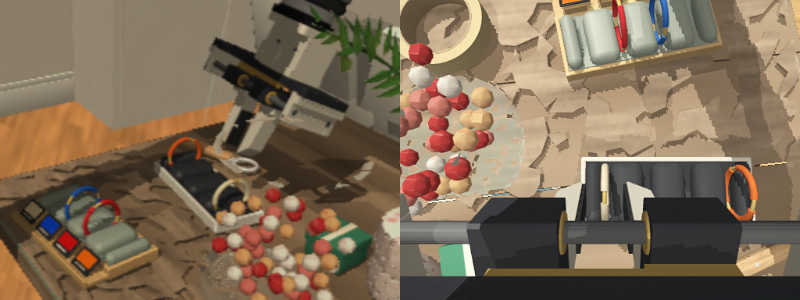

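In the right half, cream at (604,185) lies between the fingers and the leaning gripper clears the bead vase. Next I'll descend and grip.

Request:
jog_arm(delta_pos=[[-0.036,0,0.078],[-0.068,0,0.146],[-0.09,0,0.194],[-0.0968,-0.001,0.208],[-0.0968,-0.001,0.208],[-0.0968,-0.001,0.208],[-0.0968,-0.001,0.208],[-0.0968,-0.001,0.208],[-0.0968,-0.001,0.208],[-0.0968,-0.001,0.208],[-0.0968,-0.001,0.208]], rotation=[[0,0,0],[0,0,0],[0,0,0],[0,0,0],[0,0,0],[0,0,0],[0,0,0],[0,0,0],[0,0,0],[0,0,0],[0,0,0]], hand=[-0.45,-0.45,-0.45,-0.45,-0.45,-1,-1,-1,-1,-1,-1])

```text
t: 15.75
tool_pos: [0.6924, 0.1809, 0.1954]
ee_rot: [-0.216, 0.054, 0.975, 0.013]
ft_force: [2.0, 4.3, 2.2]
opening: 0.0064
grip_force: 15.0
```

Run:
```python
from plan import *
show(pose('s',-.063,.21,.010,25),pose('d',.063,.21,.010,25),pose('d',.063,.11,.010,25),pose('d',.063,.054,.010,25))
```

```text
t 15.75 open 0.0064
pos [0.2235, 0.0004, -0.4795] rot [0.0004, 0.0001, 0.0003] | mm 159 deg 0.1
pos [0.804, 0.3789, -0.2084] rot [0.0285, 0.0001, -0.06] | mm 274 deg 11.9
pos [0.6632, 0.3784, 0.0937] rot [0.0285, 0.0001, -0.06] | mm 231 deg 11.9
pos [0.5844, 0.3781, 0.2629] rot [0.0285, 0.0001, -0.06] | mm 223 deg 11.9
```

Request:
jog_arm(delta_pos=[[0.025,0,-0.05],[0.07,0,-0.15],[0.12,0,-0.26],[0.17,0,-0.37],[0.21,0,-0.45],[0.2235,0,-0.48],[0.28,0.035,-0.453],[0.36,0.09,-0.415],[0.46,0.16,-0.37],[0.56,0.225,-0.322],[0.66,0.29,-0.275],[0.76,0.355,-0.23],[0.804,0.381,-0.208],[0.804,0.381,-0.208],[0.804,0.381,-0.208],[0.77,0.381,-0.135],[0.72,0.381,-0.03],[0.68,0.381,0.058],[0.663,0.381,0.094],[0.663,0.381,0.094]], rotation=[[0,0,0],[0,0,0],[0,0,0],[0,0,0],[0,0,0],[0,0,0],[0.003,0,-0.006],[0.007,0,-0.015],[0.012,0,-0.025],[0.017,0,-0.036],[0.022,0,-0.046],[0.026,0,-0.055],[0.0285,0,-0.06],[0.0285,0,-0.06],[0.0285,0,-0.06],[0.0285,0,-0.06],[0.0285,0,-0.06],[0.0285,0,-0.06],[0.0285,0,-0.06],[0.0285,0,-0.06]], hand=[-1,-1,-1,-1,-1,-1,-1,-1,-1,-1,-1,-1,-1,-1,-1,-1,-1,-1,-1,-1])

```text
t: 17.75
tool_pos: [0.5146, 0.3138, 0.2512]
ee_rot: [-0.219, -0.046, 0.975, -0.012]
ft_force: [-0.1, -0.6, 0.4]
opening: 0.0063
grip_force: 15.0
```

Run:
```python
from plan import *
show(pose('d',.063,.054,.010,25),pose('d',.063,.2,.010,25))
im,_=cams.get_image('scene')
save('i',cv2.resize(im[130:280,170:370],(480,360)))
```

```text
t 17.75 open 0.0063
pos [-0.0738, 0.0043, 0.1607] rot [-0.0007, -0.0017, -0.0009] | mm 53 deg 0.4
pos [0.1342, 0.0027, -0.2792] rot [-0.0007, -0.0017, -0.0009] | mm 93 deg 0.4
```

View pics/i.png

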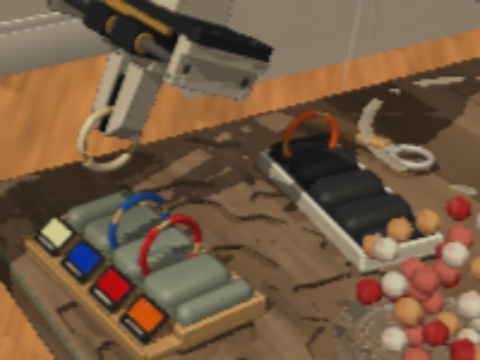

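Cream hangs at (105,140) above the far groove, behind the cream ticket. I'll lower and release it.

Request:
jog_arm(delta_pos=[[-0.02,0.004,0.045],[-0.04,0.004,0.088],[-0.056,0.004,0.122],[-0.067,0.004,0.146],[-0.073,0.004,0.159],[-0.075,0.004,0.163],[-0.075,0.004,0.163],[-0.075,0.004,0.163],[-0.075,0.004,0.163],[-0.075,0.004,0.163],[-0.075,0.004,0.163],[-0.05,0.004,0.11],[0,0.004,0.004],[0.065,0.003,-0.134],[0.134,0.003,-0.279],[0.134,0.003,-0.279]], rotation=[[0,0,0],[0,0,0],[0,0,0],[0,0,0],[0,0,0],[0,0,0],[0,0,0],[0,0,0],[0,0,0],[0,0,0],[0,0,0],[0,0,0],[0,0,0],[0,0,0],[0,0,0],[0,0,0]], hand=[-1,-1,-1,-1,-1,-1,-1,-0.45,-0.45,-0.45,-0.45,-0.45,-0.45,-0.45,-0.45,-0.45])

```text
t: 19.4
tool_pos: [0.5135, 0.3162, 0.3531]
ee_rot: [-0.212, -0.048, 0.976, -0.009]
ft_force: [0.1, -0.2, -0.0]
opening: 0.0251
grip_force: 0.0
```

Run:
```python
from chk import *
chk();chk('side')
show(pose('s',.064,.2,-.010,-20),pose('s',.064,.12,-.010,-20),pose('s',.064,.052,-.010,-20))
```

```text
scene red d 82 x -0.003 y -0.0245 zmax 0.061
scene orange s 37 x -0.0126 y 0.0635 zmax 0.056
scene blue d 57 x -0.0021 y 0.0183 zmax 0.059
scene cream d 26 x -0.0175 y 0.0601 zmax 0.058
side red d 29 x 0.0047 y -0.0205 zmax 0.06
side orange s 37 x 0.012 y 0.0677 zmax 0.058
side blue d 17 x 0.0057 y 0.0223 zmax 0.059
side cream d 28 x 0.0152 y 0.0621 zmax 0.06
t 19.5 open 0.0253
pos [-0.1578, 0.0053, -0.0815] rot [-0.0033, -0.2487, 0.0681] | mm 53 deg 46.4
pos [-0.2703, 0.0056, 0.1603] rot [-0.0033, -0.2487, 0.0681] | mm 94 deg 46.4
pos [-0.3659, 0.0059, 0.3658] rot [-0.0033, -0.2487, 0.0681] | mm 155 deg 46.4
```

Request:
jog_arm(delta_pos=[[-0.025,0.001,-0.013],[-0.05,0.002,-0.026],[-0.08,0.003,-0.041],[-0.11,0.004,-0.057],[-0.14,0.005,-0.07],[-0.158,0.005,-0.0815],[-0.158,0.005,-0.0815],[-0.158,0.005,-0.0815],[-0.195,0.005,0],[-0.24,0.005,0.095],[-0.27,0.0055,0.16],[-0.27,0.0055,0.16],[-0.27,0.0055,0.16]], rotation=[[0,-0.04,0.01],[-0.001,-0.08,0.022],[-0.0015,-0.12,0.033],[-0.002,-0.16,0.044],[-0.003,-0.2,0.055],[-0.0033,-0.2487,0.0681],[-0.0033,-0.2487,0.0681],[-0.0033,-0.2487,0.0681],[-0.0033,-0.2487,0.0681],[-0.0033,-0.2487,0.0681],[-0.0033,-0.2487,0.0681],[-0.0033,-0.2487,0.0681],[-0.0033,-0.2487,0.0681]], hand=[-0.45,-0.45,-0.45,-0.45,-0.45,-0.45,-0.45,-0.45,-0.45,-0.45,-0.45,-0.45,-0.45])

```text
t: 20.8
tool_pos: [0.5657, 0.3224, 0.2679]
ee_rot: [0.171, 0.054, 0.984, -0.011]
ft_force: [0.6, 0.7, 1.2]
opening: 0.0259
grip_force: 0.0
```

Run:
```python
from plan import *
im2,_=cams.get_image('wrist');im,_=cams.get_image('scene')
save('j',np.hstack([cv2.resize(im[100:280,170:410],(400,300)),cv2.resize(im2,(400,300))]))
show(pose('s',.064,.052,-.010,-20))
```

```text
t 20.9 open 0.0251
pos [0.0784, -0.0001, 0.2134] rot [-0.0001, -0.0005, 0.0] | mm 68 deg 0.1
```

View pics/j.png

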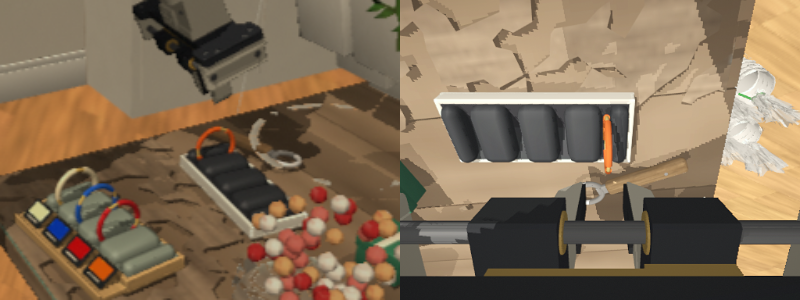

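The three placed bangles stand in order. Orange is in line with the fingers at (607,145) in the wrist half. Next I'll descend and grip it.

Request:
jog_arm(delta_pos=[[0.028,0,0.078],[0.055,0,0.15],[0.072,0,0.197],[0.0784,0,0.213],[0.0784,0,0.213],[0.0784,0,0.213],[0.0784,0,0.213],[0.0784,0,0.213],[0.0784,0,0.213],[0.0784,0,0.213],[0.0784,0,0.213]], rotation=[[0,0,0],[0,0,0],[0,0,0],[0,0,0],[0,0,0],[0,0,0],[0,0,0],[0,0,0],[0,0,0],[0,0,0],[0,0,0]], hand=[-0.45,-0.45,-0.45,-0.45,-0.45,-1,-1,-1,-1,-1,-1])

```text
t: 22.0
tool_pos: [0.5653, 0.3226, 0.2008]
ee_rot: [0.173, 0.054, 0.983, -0.01]
ft_force: [-1.3, -0.3, 4.0]
opening: 0.0056
grip_force: 15.0
```

Run:
```python
from plan import *
s=telemetry.read_state();print('graspz',(s['tool_pos']+.159*rot(s['ee_rot'])[:,2])[2])
show(pose('s',.063,.21,-.010,-20),pose('d',-.063,.21,-.010,-20),pose('d',-.063,.11,-.010,-20),pose('d',-.063,.054,-.010,-20))
```

```text
graspz 0.0512681314814141
t 22.0 open 0.0056
pos [-0.1815, -0.0034, -0.4967] rot [-0.0002, -0.0005, 0.0001] | mm 159 deg 0.1
pos [0.3297, -0.5537, -0.6815] rot [-0.0229, -0.0005, -0.0623] | mm 281 deg 11.9
pos [0.4432, -0.5535, -0.3681] rot [-0.0229, -0.0005, -0.0623] | mm 240 deg 11.9
pos [0.5068, -0.5533, -0.1926] rot [-0.0229, -0.0005, -0.0623] | mm 232 deg 11.9
```

Request:
jog_arm(delta_pos=[[-0.02,0,-0.05],[-0.055,0,-0.15],[-0.095,0,-0.26],[-0.135,0,-0.37],[-0.17,0,-0.46],[-0.1815,-0.002,-0.497],[-0.12,-0.07,-0.519],[-0.05,-0.145,-0.544],[0.03,-0.23,-0.573],[0.11,-0.317,-0.602],[0.19,-0.403,-0.631],[0.27,-0.489,-0.66],[0.33,-0.5535,-0.6815],[0.33,-0.5535,-0.6815],[0.33,-0.5535,-0.6815],[0.36,-0.5535,-0.6],[0.395,-0.5535,-0.5],[0.425,-0.5535,-0.418],[0.443,-0.5535,-0.368],[0.443,-0.5535,-0.368]], rotation=[[0,0,0],[0,0,0],[0,0,0],[0,0,0],[0,0,0],[0,0,0],[-0.003,0,-0.007],[-0.006,0,-0.016],[-0.01,0,-0.026],[-0.014,0,-0.037],[-0.018,0,-0.047],[-0.021,0,-0.057],[-0.0229,-0.0005,-0.0623],[-0.0229,-0.0005,-0.0623],[-0.0229,-0.0005,-0.0623],[-0.0229,-0.0005,-0.0623],[-0.0229,-0.0005,-0.0623],[-0.0229,-0.0005,-0.0623],[-0.0229,-0.0005,-0.0623],[-0.0229,-0.0005,-0.0623]], hand=[-1,-1,-1,-1,-1,-1,-1,-1,-1,-1,-1,-1,-1,-1,-1,-1,-1,-1,-1,-1])

```text
t: 24.0
tool_pos: [0.3852, 0.1758, 0.2565]
ee_rot: [0.17, -0.048, 0.984, 0.008]
ft_force: [0.6, -0.4, 0.7]
opening: 0.0056
grip_force: 15.0
```

Run:
```python
from plan import *
show(pose('d',-.063,.053,-.010,-20),pose('d',-.063,.21,-.010,-20))
im,_=cams.get_image('scene')
save('k',cv2.resize(im[130:280,170:370],(480,360)))
```

```text
t 24.0 open 0.0056
pos [0.0603, -0.0004, 0.1701] rot [-0.0003, -0.0022, 0.0001] | mm 54 deg 0.4
pos [-0.1153, -0.001, -0.3229] rot [-0.0003, -0.0022, 0.0001] | mm 103 deg 0.4
```

View pics/k.png

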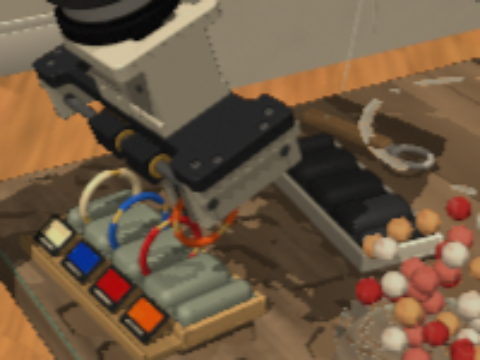

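Orange is held at about (200,235), above its groove, and the gripper is clear of the vase. I'll lower and release it.

Request:
jog_arm(delta_pos=[[0.018,0,0.05],[0.034,0,0.096],[0.047,0,0.132],[0.055,0,0.155],[0.059,0,0.167],[0.06,0,0.17],[0.06,0,0.17],[0.06,0,0.17],[0.06,0,0.17],[0.06,0,0.17],[0.06,0,0.17],[0.045,0,0.125],[0.01,0,0.03],[-0.04,0,-0.11],[-0.09,0,-0.25],[-0.1153,0,-0.323],[-0.1153,0,-0.323],[-0.1153,0,-0.323]], rotation=[[0,0,0],[0,0,0],[0,0,0],[0,0,0],[0,0,0],[0,0,0],[0,0,0],[0,0,0],[0,0,0],[0,0,0],[0,0,0],[0,0,0],[0,0,0],[0,0,0],[0,0,0],[0,0,0],[0,0,0],[0,0,0]], hand=[-1,-1,-1,-1,-1,-1,-1,-0.45,-0.45,-0.45,-0.45,-0.45,-0.45,-0.45,-0.45,-0.45,-0.45,-0.45])

```text
t: 25.85
tool_pos: [0.3841, 0.1753, 0.362]
ee_rot: [0.173, -0.048, 0.984, 0.008]
ft_force: [-0.5, 0.3, -0.7]
opening: 0.0252
grip_force: 0.0
```

Run:
```python
from chk import *
a=chk();b=chk('side')
save('l',np.hstack([cv2.resize(a[160:280,170:330],(400,300)),cv2.resize(b[160:280,190:350],(400,300))]))
```

```text
scene red d 81 x -0.0031 y -0.0243 zmax 0.059
scene orange d 65 x -0.0131 y -0.067 zmax 0.057
scene blue d 55 x -0.0019 y 0.0179 zmax 0.058
scene cream d 37 x -0.0154 y 0.0602 zmax 0.058
side red d 31 x 0.0056 y -0.0204 zmax 0.06
side orange d 14 x 0.0112 y -0.0633 zmax 0.055
side blue d 17 x 0.0053 y 0.0219 zmax 0.059
side cream d 37 x 0.0149 y 0.0632 zmax 0.061
```

View pics/l.png

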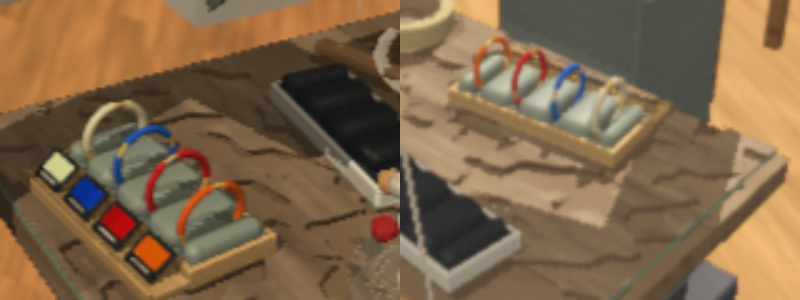

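All four bangles stand upright and seated, each behind its own ticket: cream (115,125), blue (145,150), red (178,180) and orange (210,205). The gripper is clear, so I'm handing in.

```bash
python3 -c "
from bench import order
print(order.finish_job())"
```

```text
the job is handed in; nothing more can be done
None
```

I handed the job in at about 26 s of robot time: the cream, blue, red and orange bangles stand upright and seated, each behind its own ticket, with the gripper clear; no verdict came back.

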